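# Pop a pipe coupling out of its spring holder and trap it

## Robot

A 6-joint arm with a two-finger parallel gripper is mounted at the origin on the work surface. World frame = base frame: x ahead of the robot, y to its left, z up, the work surface at z = 0. Lengths are in m, angles in rad, forces in N, time in s.
With the tool pointing down it reaches from about 0.325 to 0.775 m from the base axis. Payload 5.5 kg.
Tool frame: the origin (TCP) lies between the finger pads; the fingertips stand 8 mm ahead of it and the grasp point (between the pads) lies 11 mm behind it (tcp_to_tips is the distance from the TCP to the fingertips, in m); z points along the fingers, y is the direction in which the jaws open and shut (so a half turn about z gives the same grasp; the last joint's range is limited). The gripper opens to 88 mm and grips with 3 to 60 N. Pads are 20 mm wide; open, the fingers measure 115 mm over their backs; the gripper's body (75 mm by 178 mm) begins 61 mm behind the grasp point.
Start: joints at [1.26, 0.091, 1.231, -0, 1.82, -0.057], TCP at [0.151, 0.581, 0.231] pointing down, gripper open.
Joint ranges: [-2.87, 2.87], [-0.86, 2.18], [0.17, 2.46], [-1.51, 4.65], [0.06, 2.69], [-2.65, 2.65]. Speed limits (rad/s): [2.57, 2.57, 3.01, 3.14, 3.14, 3.14].

## Interface

Orientations are given as a unit quaternion [w, x, y, z].
In Python, from bench import * gives the robot as it stands. Calls block until the motion is done:
- move_to(position, orientation): joint-space move of the TCP to a pose.
- move_l(position, speed=0.15, orientation=None): straight line of the TCP; orientation=None keeps the orientation; speed is the mean speed in m/s.
- movej(angles): joint-space move.
- gripper_open() and close(): open the fingers fully, or close them until they stop; the grip force is fixed at half the most.
- hold(seconds).
- inverse_kinematics(position, orientation): joint angles nearest the present ones, or None.
- state(): the state.
- get_image(name): name is "scene" or "top"; returns a dict with "frame" (420x560x3 uint8, blue, green, red), "depth" (420x560 float32, m along the optical axis (not along the pixel's ray), 0 where there is no reading), "camera_matrix" (3x3 intrinsics, pixels), "view" (4x4, takes a point from world to camera coordinates). Camera axes: x right, y up, looking along -z (the intrinsics and any distortion apply to the point x, -y, -z); pixel columns grow to the right and rows downward; lengths in m; the calibration is good to about 2 mm. A picture is of the moment at which its call begins.
A pose or a line that the arm cannot do raises IKError and nothing moves.
- job_done(): hands the job in, once; it reports no verdict.
The state is a dict: "time": time; "joint_pos": joint angles; "dq": joint speeds; "joint_torque": joint torques, N m; "ee_pos": TCP position; "ee_rot": TCP orientation; "ft_force": force on the tool from outside, world axes, zero at the start; "moment": the same for the moment, N m; "finger_gap": finger opening in m.
Only numpy, scipy, OpenCV 4.12 (cv2) and the standard library are available. Lean on these libraries where they do the work, as an engineer would, in place of code of your own. Each camera call takes 0.05 s, during which the arm holds its last target. There are 200 camera calls.

## Task

In the half-open drawer, press the paddle of the spring ejector all the way down with one fingertip so that the brass coupling pops out of its seat, and stop the coupling on the chute with the other finger before it rolls off the end. Do not grip or lift anything and leave the other fittings where they lie. Finish while still holding: one finger keeping the paddle down, the other keeping the coupling trapped on the chute.

Things in the scene. Friction and masses are not known exactly. Their poses are not given: they have to be found in the camera images.
- holder: Spring ejector holder, grey steel bracket 150 x 56 mm fixed on the drawer bottom (30 mm above the work surface; drawer walls reach 98 mm above it). Origin on its underside under the seat; x points downhill along the chute, z up. Along x, mm: paddle -54.5 to -20.5; back wall -19 to -16, top z 39; seat -16 to 11.5, cheeks to z 35; then the chute to x 90.
- lip (a point): Middle of the lip between seat and chute, at x 11.5, z 30 mm of the holder. From here the open steel chute, 43 mm wide inside, slopes down at 12 degrees between rails only 4 mm high. At the height of the pressed paddle a fingertip clears the chute floor by 3 mm at x 36, 8 mm at x 60. The coupling needs a stop at x 38 or more to clear the lip.
- chute_end (a point): Middle of the open lower edge of the chute floor, at x 90, z 13 mm of the holder. Nothing stops the coupling on the chute: it rolls off this end in about half a second unless a finger already stands in its way.
- paddle_top (a point): Centre of the paddle's top face (moves with it), at x -37.5, y 0 of the holder. The flat grooved steel paddle is 34 mm along the holder's x and 40 mm across; its top is 38 mm above the drawer bottom at rest, 28 mm when fully pressed.
- paddle (a joint): Travel of the paddle, m: 0 up, 0.010 fully down on its stop. Spring return: about 2 N to start, 6 N at the bottom, plus part of the coupling's weight. It lifts the seat floor by 0.7 of its travel; the coupling rolls over the lip at roughly 0.006 to 0.008.
- coupling: Brass pipe coupling, a plain tube 26 mm in diameter, 40 mm long, about 0.12 kg, loose, lying in the seat across the chute. Origin at its centre, y along its axis, about which it turns as it rolls. In the seat its centre is at x 3, z 40 mm of the holder; on the chute it is 13 mm above the floor.
- nut0: Brass compression nut, hexagonal, 30 mm across flats and 18 mm high, loose on the drawer bottom; origin under its centre. Leave it alone.
- nut1: Brass compression nut, hexagonal, 26 mm across flats and 16 mm high, loose on the drawer bottom; origin under its centre. Leave it alone.
- nut2: Brass compression nut, hexagonal, 34 mm across flats and 18 mm high, loose on the drawer bottom; origin under its centre. Leave it alone.
- plug: Cast iron pipe plug with square head, 40 mm diameter, 38 mm high, loose; origin under its centre. Leave it alone.
- valve: Green painted ball valve, 68 mm long, 50 mm high with a flat steel lever, the lever reaching 62 mm from the middle; loose; origin under its middle, x along its bore. Leave it alone.
- clamp: Steel T-bolt clamp, a 56 mm band 18 mm high lying flat with a bolt with a square head along one side (at x 33 mm); loose; origin under the band's centre. Leave it alone.
Mind the look-alikes: they are no part of the job. What is shaped like the coupling but purple or red is not meant.

How it is judged:
On the way, in this order (a step that is already met when the one before it is completed fails the run):
1. the paddle is being pressed by a finger with the coupling still in its seat (value of joint paddle above 0.0025 m and contact force between the fingers and holder above 0.5 N and x of coupling in the frame of holder below 0.008 m).
2. the coupling has popped over the lip and is stopped on the chute by a finger, the paddle being held down (x of coupling in the frame of holder between 0.017 and 0.082 m and z of coupling in the frame of holder between 0.02 and 0.047 m and contact force between the fingers and coupling above 0.06 N and value of joint paddle above 0.007 m and contact force between the fingers and holder above 0.8 N and linear speed of coupling below 0.02 m/s), for 0.3 s.
At the end, for the whole second after the job is handed in: coupling at rest on the chute (centre 17 to 82 mm along holder x, 20 to 47 mm over the drawer bottom, under 20 mm/s), a finger bearing on it with over 0.06 N; paddle down over 7 mm, pressed by a finger with over 0.8 N; no other fitting moved 20 mm (all of step 2 and not (distance of nut0 from where it was at the start of the episode above 0.02 m) and not (distance of nut1 from where it was at the start of the episode above 0.02 m) and not (distance of nut2 from where it was at the start of the episode above 0.02 m) and not (distance of plug from where it was at the start of the episode above 0.02 m) and not (distance of valve from where it was at the start of the episode above 0.02 m) and not (distance of clamp from where it was at the start of the episode above 0.02 m)); the arm keeps its last pose, push and grip.
It fails at once if the coupling is lifted or carried (z of coupling in the frame of holder above 0.0623078 m).
It fails at once if the coupling has left the chute (x of coupling in the frame of holder above 0.095 m or z of coupling in the frame of holder below 0.016 m or y of coupling in the frame of holder above 0.03 m or y of coupling in the frame of holder below -0.03 m).
It fails at once if the coupling is squeezed (contact force between the fingers and coupling above 15 N).
It fails at once if another fitting is disturbed (distance of any of nut0, nut1, nut2, plug, valve, clamp from where it was at the start of the episode above 0.02 m).
It also fails if it takes over 40 s, if anything falls off the work surface, if the arm or the gripper's body presses on something with over 40 N, if the wrist force passes 120 N, or if a joint passes its speed limit or range.

## Working session

There is one attempt and no reset: what is moved stays moved. The work goes in short steps, each a Python script; the robot and the scene stay as the last script left them, time stands still between calls to the robot, and variables do not carry over. Pictures are saved under pics/ and viewed, about 8 in all and at most 12, crops included, and the job is handed in when it is done.

```bash
mkdir -p pics; ls
python3 - <<'E'
from bench import *
import cv2,numpy as np
for n in("scene","top"):
    d=get_image(n); cv2.imwrite(f"pics/{n}0.png",d["frame"]); np.savez(f"{n}0.npz",**{k:d[k] for k in("frame","depth","camera_matrix","view")})
    print(n,d["camera_matrix"].round(1).tolist(),d["view"].round(3).tolist(),[k for k in d])
s=state();print(s)
E
```

```text
pics
scene [[509.4, 0.0, 281.3], [0.0, 509.4, 201.6], [0.0, 0.0, 1.0]] [[0.41, 0.912, -0.008, -0.165], [-0.716, 0.327, 0.617, 0.399], [0.566, -0.248, 0.787, -1.418], [0.0, 0.0, 0.0, 1.0]] ['frame', 'depth', 'camera_matrix', 'view']
top [[410.5, 0.0, 280.6], [0.0, 410.5, 204.3], [0.0, 0.0, 1.0]] [[-0.006, -1.0, -0.007, -0.094], [0.999, -0.006, 0.051, -0.598], [-0.051, -0.007, 0.999, -1.069], [0.0, 0.0, 0.0, 1.0]] ['frame', 'depth', 'camera_matrix', 'view']
{'time': 0.1, 'joint_pos': array([ 1.26029172e+00,  9.17832946e-02,  1.23171155e+00, -8.52052285e-06,
        1.81982926e+00, -5.67117098e-02]), 'dq': array([ 0.00112876,  0.00038974, -0.00221166, -0.00096496,  0.00166172,
       -0.00088936]), 'joint_torque': array([ 2.35118954e-03, -4.47861993e+01, -4.07567489e+01,  6.99857902e-02,
        2.84953834e-02, -1.06438185e-04]), 'ee_pos': array([0.15058174, 0.58054106, 0.22965057]), 'ee_rot': array([-1.54002318e-04,  1.26557151e-01,  9.91958940e-01, -8.51927735e-04]), 'ft_force': array([-0.3666929 , -0.41118033, -0.97803092]), 'moment': array([-0.03709873,  0.03736908, -0.03832131]), 'finger_gap': 0.0878353124450264}
```

View pics/scene0.png

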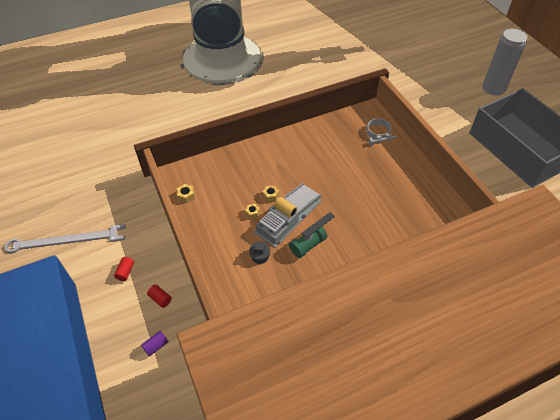

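View pics/top0.png

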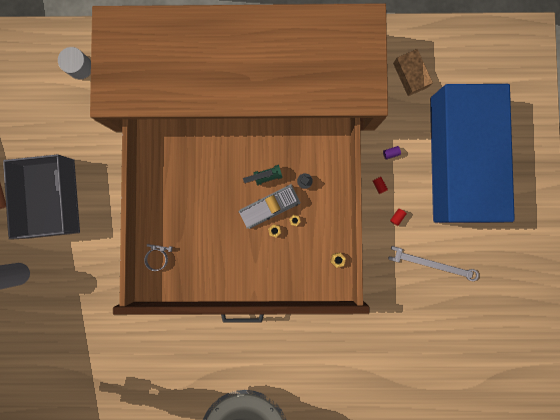

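The arm is out of the way. Candidates for the coupling: a brass cylinder on the grey holder, scene (285,207) and top (272,204). Look-alikes outside the drawer, in the top view: purple (392,153), red (380,185), red (398,217). The brass one on the holder matches the description. Next I check it in a close crop and measure.

```bash
cat > h.py <<'E'
import numpy as np,cv2
def load(n): return dict(np.load(n+"0.npz"))
def ray(d,uv):
    K,V=d["camera_matrix"],d["view"];R,t=V[:3,:3],V[:3,3]
    uv=np.atleast_2d(uv).astype(float)
    c=np.c_[(uv[:,0]-K[0,2])/K[0,0],-(uv[:,1]-K[1,2])/K[1,1],-np.ones(len(uv))]
    return -R.T@t, c@R      # origin, dirs with unit optical depth
def onplane(d,uv,z):
    o,r=ray(d,uv); return o+r*((z-o[2])/r[:,2])[:,None]
def cloud(d):
    h,w=d["depth"].shape;vv,uu=np.mgrid[:h,:w]
    o,r=ray(d,np.c_[uu.ravel(),vv.ravel()]); return (o+r*d["depth"].reshape(-1,1)).reshape(h,w,3)
def proj(d,P):
    K,V=d["camera_matrix"],d["view"];c=np.atleast_2d(P)@V[:3,:3].T+V[:3,3]
    return np.c_[K[0,0]*c[:,0]/-c[:,2]+K[0,2],K[1,1]*c[:,1]/c[:,2]+K[1,2]]
E
python3 - <<'E'
from h import *
out=[]
for n,(u0,v0) in(("top",(225,160)),("scene",(235,175))):
    d=load(n);f=d["frame"][v0:v0+85,u0:u0+100]
    out.append(cv2.resize(f,None,fx=4,fy=6*4/6,interpolation=cv2.INTER_CUBIC))
    P=cloud(d);hsv=cv2.cvtColor(d["frame"],cv2.COLOR_BGR2HSV)
    box=np.zeros(hsv.shape[:2],bool);box[v0:v0+85,u0:u0+100]=1
    flo=P[box][:,2];print(n,"floor z",np.median(flo))
    brass=box&(hsv[...,0]>15)&(hsv[...,0]<30)&(hsv[...,1]>120)&(hsv[...,2]>140)
    k,l,st,ce=cv2.connectedComponentsWithStats(brass.astype(np.uint8))
    for i in range(1,k):
        if st[i,4]>10: print("brass",st[i],ce[i].round(1),np.median(P[l==i],0).round(4),P[l==i][:,2].max().round(3))
    grey=box&(hsv[...,1]<60)&(hsv[...,2]>70)&(P[...,2]>.036)
    k,l,st,ce=cv2.connectedComponentsWithStats(grey.astype(np.uint8))
    for i in range(1,k):
        if st[i,4]>20:
            p=P[l==i];r=cv2.minAreaRect((p[:,:2]*1000).astype(np.float32));print("grey",st[i],ce[i].round(1),np.round(r[0],1),np.round(r[1],1),round(r[2],1),np.percentile(p[:,2],[5,50,95]).round(4))
cv2.imwrite("pics/crop.png",np.hstack(out))
E
```

```text
top floor z 0.03097956106523092
brass [265 196  13  17 120] [271.2 204.3] [ 0.5948 -0.0743  0.0814] 0.089
brass [289 215  12  11  63] [294.4 220.2] [ 0.5553 -0.1318  0.0463] 0.051
brass [268 224  13  14  81] [274.  230.5] [ 0.5298 -0.0805  0.0479] 0.053
grey [239 185  60  43 962] [267.8 206.7] [574.8 -74. ] [ 86.7 149.9] 27.8 [0.0439 0.0559 0.0707]
scene floor z 0.032461238866141884
brass [262 185  35  29 288] [279.3 199. ] [ 0.5858 -0.0794  0.0795] 0.087
brass [245 203  15  13  99] [252.5 209.2] [ 0.5579 -0.132   0.0465] 0.051
grey [ 256  183   65   61 1299] [288.6 211.5] [ 826.1 -206. ] [120.3 693.4] 59.4 [0.0427 0.0557 0.0703]
grey [302 212  32  29 239] [316.8 225.6] [ 890.2 -188.8] [ 53.9 598.5] 56.7 [0.0653 0.0805 0.0831]
grey [251 242  19  17 165] [261.5 249. ] [ 658.  -156.8] [32.2 36.7] 80.9 [0.0508 0.0544 0.0699]
```

View pics/crop.png

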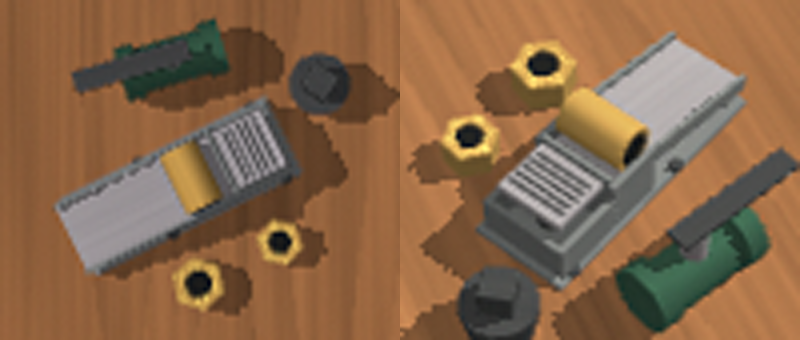

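Crop: the brass coupling lies across the seat at top px (272,204). The striped paddle is at (287,197), the chute runs to lower left, and the plug at (305,181) sits past the paddle end. Now I cast rays for the paddle and chute end in both views and overlay the resulting outline.

```bash
cat > m.py <<'E'
from h import *
T,S=load("top"),load("scene")
ct=lambda a:(np.array(a,float)+.5)/4-.5+[225,160]
cs=lambda a:(np.array(a,float)-[400,0]+.5)/4-.5+[235,175]
pad=[onplane(T,ct([[212,122],[262,108],[288,170],[238,187]]),.068).mean(0),onplane(S,cs([[525,142],[605,180],[577,228],[497,185]]),.068).mean(0)]
end=[onplane(T,ct([[57,207],[95,272]]),.047).mean(0),onplane(S,cs([[673,37],[745,80]]),.047).mean(0)]
cou=[onplane(T,[[271.8,204.3]],.083).mean(0)]
print("paddle",*[p.round(4) for p in pad]);print("end",*[p.round(4) for p in end]);print("coupling",*cou)
p,e=np.mean(pad,0),np.mean(end,0);ax=(e-p)[:2];print("len (127.5)",np.linalg.norm(ax)*1000)
ax/=np.linalg.norm(ax);ay=np.array([-ax[1],ax[0]])
O=((p[:2]+ax*.0375)+(e[:2]-ax*.090))/2
yaw=np.arctan2(ax[1],ax[0]);print("O",O.round(4),"yaw deg",np.degrees(yaw).round(2))
w=lambda x,y,z:np.r_[O+ax*x/1000+ay*y/1000,z/1000+.03]
print("coupling in holder",((cou[0][:2]-O)@np.c_[ax,ay]*1000).round(1))
np.savez("holder.npz",O=O,ax=ax)
out=[]
for d,(u0,v0) in((T,(225,160)),(S,(235,175))):
    f=cv2.resize(d["frame"][v0:v0+85,u0:u0+100],None,fx=4,fy=4,interpolation=cv2.INTER_CUBIC)
    for poly,c in(([(-54.5,-20,38),(-20.5,-20,38),(-20.5,20,38),(-54.5,20,38)],(0,0,255)),([(90,-21.5,13),(11.5,-21.5,30),(11.5,21.5,30),(90,21.5,13)],(255,0,0)),([(3,-20,53),(3,20,53)],(255,0,255)),([(-51,-10,38),(-37.5,-10,38),(-37.5,10,38),(-51,10,38)],(0,255,255)),([(50.5,-10,28),(64,-10,28),(64,10,28),(50.5,10,28)],(0,255,255))):
        q=(proj(d,[w(*a) for a in poly])-[u0,v0]+.5)*4-.5
        cv2.polylines(f,[q.round().astype(int)],True,c,1)
    out.append(f)
cv2.imwrite("pics/ov.png",np.hstack(out))
E
python3 m.py
```

```text
paddle [ 0.6147 -0.1144  0.068 ] [ 0.615  -0.1137  0.068 ]
end [ 0.5574 -0.0029  0.047 ] [ 0.561  -0.0007  0.047 ]
coupling [ 0.59405671 -0.07620957  0.083     ]
len (127.5) 125.26073413282398
O [ 0.5987 -0.0814] yaw deg 116.36
coupling in holder [6.7 1.8]
```

View pics/ov.png

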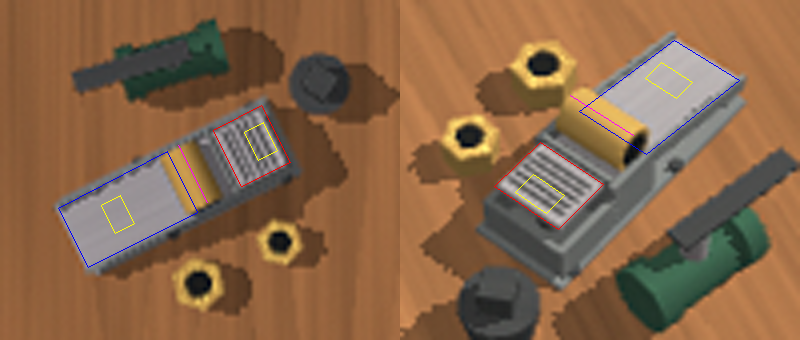

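The overlay agrees in both views: paddle red, chute blue, planned fingertips yellow on the paddle and mid-chute. The plug and nuts are clear of them. I move above the holder and stop at hover height to check.

```bash
cat > g.py <<'E'
from bench import *
from h import *
from scipy.spatial.transform import Rotation as R
d=np.load("holder.npz");O,ax=d["O"],d["ax"]
C=O+ax*.009
def quat(s):
    y=np.r_[s*ax,0];z=np.array([0,0,-1.]);return R.from_matrix(np.c_[np.cross(y,z),y,z]).as_quat()[[3,0,1,2]]
E
python3 - <<'E'
from g import *
best=None
for s in(1,-1):
    q=inverse_kinematics(np.r_[C,.19],quat(s));print(s,None if q is None else np.round(q,2))
    if q is not None and (best is None or abs(q[5])<abs(best[1][5])): best=(s,q)
s=best[0];np.save("s.npy",s)
move_to(np.r_[C,.19],quat(s)); move_l(np.r_[C,.105],.08); hold(.3)
st=state();print(s,C,st["time"],st["ee_pos"],st["ft_force"],st["finger_gap"])
out=[]
for n,(u0,v0) in(("top",(225,160)),("scene",(235,155))):
    im=get_image(n);out.append(cv2.resize(im["frame"][v0:v0+105,u0:u0+100],None,fx=4,fy=4,interpolation=cv2.INTER_CUBIC))
cv2.imwrite("pics/hover.png",np.hstack(out))
E
```

```text
1 [-0.18  0.08  1.31 -0.    1.75 -2.21]
-1 [-0.18  0.08  1.31 -0.    1.75  0.93]
-1 [ 0.59468841 -0.07336382] 4.4 [ 0.59483504 -0.07338635  0.10532504] [ 0.15225739  0.72850209 -0.25520532] 0.08812608872531125
```

View pics/hover.png

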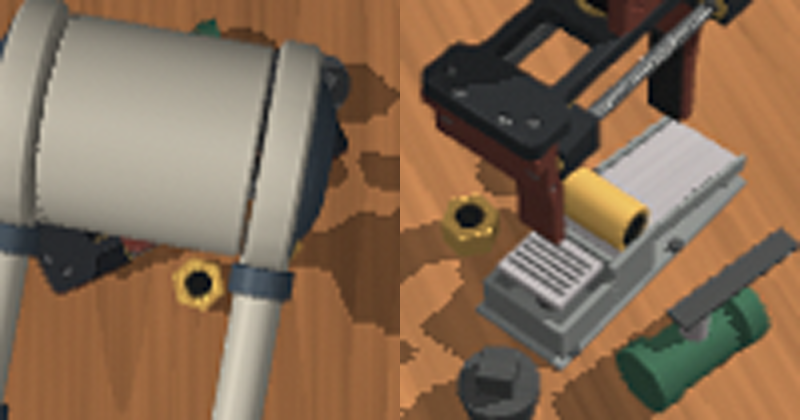

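Hover view: the left finger stands over the paddle side, tip at crop (543,232). The other is over the chute end side. I compare the expected tip pixels before pressing.

Run:
```python
from h import *
d=np.load("holder.npz");O,ax=d["O"],d["ax"];ay=np.array([-ax[1],ax[0]]);S=load("scene")
for x in(-48.4,-34.9,52.9,66.4):
    print(x,((proj(S,[np.r_[O+ax*x/1e3+ay*y/1e3,.0973] for y in(-10,10)])-[235,155]+.5)*4-.5+[400,0]).round(0).tolist())
```

```text
-48.4 [[548.0, 254.0], [516.0, 232.0]]
-34.9 [[567.0, 236.0], [535.0, 215.0]]
52.9 [[681.0, 125.0], [649.0, 106.0]]
66.4 [[698.0, 109.0], [666.0, 90.0]]
```

The inner finger faces match the prediction to within about 1 mm, and the tips are a little thinner than 13.5 mm. Now I press in small steps and watch the force.

Run:
```python
from g import *
move_l(np.r_[C,.082],.05); hold(.2); b=state()["ft_force"]
z=.082
while z>.062:
    z-=.001; move_l(np.r_[C,z],.01); hold(.1)
    s=state();f=s["ft_force"]-b;print(round(s["time"],2),round(z*1e3,1),(s["ee_pos"]*1e3).round(1),f.round(2))
    if f[2]>13: break
hold(.5);s=state();print(s["time"],(s["ft_force"]-b).round(2),s["ee_pos"],s["finger_gap"])
im=get_image("scene");cv2.imwrite("pics/press.png",cv2.resize(im["frame"][145:260,235:365],None,fx=6,fy=5.2*6/5.2*5/6,interpolation=cv2.INTER_CUBIC) if 0 else cv2.resize(im["frame"][155:260,235:365],None,fx=5,fy=5,interpolation=cv2.INTER_CUBIC))
```

```text
5.66 81.0 [594.7 -73.4  81. ] [-0.61  0.84  1.65]
6.01 80.0 [594.7 -73.3  80. ] [0.31 0.19 1.7 ]
6.36 79.0 [594.7 -73.4  78.9] [0.23 0.74 1.56]
6.71 78.0 [594.7 -73.4  78. ] [-0.01  0.4   1.48]
7.06 77.0 [594.7 -73.4  77. ] [-0.31 -0.04  1.04]
7.41 76.0 [594.8 -73.4  76.4] [0.51 0.53 3.4 ]
7.76 75.0 [594.8 -73.4  75.2] [-0.13  0.9   3.31]
8.11 74.0 [594.8 -73.4  74.2] [0.61 0.7  4.21]
8.46 73.0 [594.8 -73.4  73.1] [0.96 1.14 4.4 ]
8.81 72.0 [594.8 -73.4  72.1] [ 1.25 -0.08  4.82]
9.16 71.0 [594.8 -73.4  71.1] [1.99 0.03 6.26]
9.51 70.0 [594.8 -73.4  70. ] [1.99 0.45 6.02]
9.86 69.0 [594.7 -73.4  69. ] [1.27 0.18 5.84]
10.21 68.0 [594.8 -73.4  68.2] [1.38 0.15 6.56]
10.56 67.0 [594.8 -73.4  67.2] [0.33 0.4  7.41]
10.91 66.0 [594.8 -73.4  66.4] [1.05 1.13 7.2 ]
11.26 65.0 [594.8 -73.4  66.2] [-0.63  1.   10.15]
11.61 64.0 [594.9 -73.4  66.1] [-2.84  1.46 14.85]
12.1083 [-2.38  2.68 14.87] [ 0.59487938 -0.07336037  0.06610453] 0.08781641680265112
```

View pics/press.png

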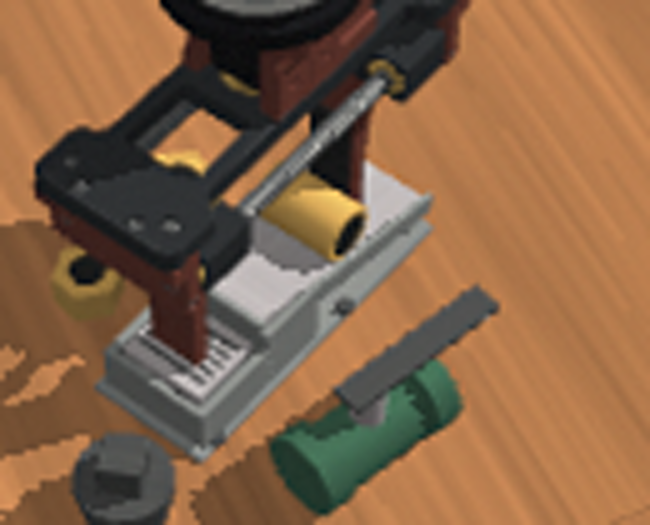

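The coupling has left the seat and lies against the far finger, its end at crop (350,235). The paddle is on its stop: the TCP sits at 66.1 mm, force rising. One numeric check, then I hand in.

Run:
```python
from g import *
ay=np.array([-ax[1],ax[0]])
a=get_image("scene");hold(.5);b=get_image("scene")
p=onplane(a,[[305,202]],.0672)[0,:2]-O;print("coupling end in holder mm",(p@np.c_[ax,ay]*1e3).round(1),"expect 40,-20")
m=[]
for i in(a,b):
    h=cv2.inRange(cv2.cvtColor(i["frame"],cv2.COLOR_BGR2HSV),(15,120,120),(30,255,255))[185:210,286:310];m.append(cv2.moments(h,True))
print([(k["m00"],round(k["m10"]/k["m00"],2),round(k["m01"]/k["m00"],2)) for k in m])
s=state();print(s["time"],s["ft_force"],s["ee_pos"])
job_done()
```

```text
coupling end in holder mm [ 40.4 -21.2] expect 40,-20
[(166.0, 11.6, 11.74), (166.0, 11.6, 11.74)]
12.7583 [-2.67530528  0.5899338  13.50320607] [ 0.59487383 -0.07336698  0.06611232]
the job is handed in; nothing more can be done
```

The job is handed in with the paddle pressed fully down by one finger and the coupling trapped on the chute by the other. With the gripper fully open and the jaws lined up along the chute, I pressed straight down in 1 mm steps. The coupling popped over the lip and rolled against the second finger, already in place. No verdict is reported after hand-in.

Last checks at 12.8 s:
- **Paddle:** the tool stopped at 66.1 mm against 66 mm expected for the paddle on its stop. The downward push was about 13.5 N.
- **Coupling:** its end measured at x 40.4, y −21.2 mm in the holder frame, against 40, −20 expected. It had not moved between two pictures 0.5 s apart.
- **Other fittings:** the nut, plug and valve visible in the last picture looked untouched; the rest were hidden or outside that crop, and I measured none of their positions.
- **Disagreements:** the paddle-to-chute-end length measured 125.3 mm instead of 127.5 mm. The coupling first appeared at x 6.7 mm instead of 3 mm in its seat. Both were within the finger margins.
- **Not measured:** the finger's force on the coupling itself. I inferred it from the picture and from the slope.

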